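# Hold a spring clip open over a phone panel

## Task

Take the orange spring clip off the metal storage rail by pinching its handles, bring it to the phone panel standing in the blue stand, and hold it gaping over the panel's top edge at the yellow mark: one jaw on each side, tips well down past the edge, neither jaw nor hinge touching the panel, so that I can slip protective pads in before it bites. Finish while still holding the clip open there; do not let go. Do not knock hard against the panel or stand, and leave the spray can, screwdriver and parts tray where they are.

Things in the scene. Friction and masses are not known exactly. Their poses are not given: they have to be found in the camera images.
- clip: Orange spring clip, black jaw pads, 22 mm wide (y), 60 g. Starts upright on the rail, jaws down. Origin: on the hinge axis, inside a steel barrel of 6 mm radius that rests on the rail's edge. Axes at the start: z up, y along hinge and rail, x across (the pinching direction). Jaw tips 30 mm below the origin. The body is the half with the -x jaw; pinched evenly, each half swings half the joint's angle
- handles (a point): Point midway between the clip's two handles at the start, 30 mm above its origin: a good height to pinch. The handles rise from the hinge in a V to 47 mm above it, 48 mm wide outside at the top, 22 mm wide along y; pinched fully they stand parallel against a stop, 22 mm wide outside
- clip_jaw (a joint): Opening angle between the clip's halves (rad): 0 = jaw pads 5 mm apart and parallel, as on the rail; -0.16 shut; 0.6 fully open at the stop (tips 22 mm apart, 28 mm below the hinge). Spring: 0.15 N m at 0, rising to 0.30 N m at 0.6: 4 to 7 N on each handle near its top opens it fully. It snaps shut when let go
- tip_a (a point): Inner lower edge of the clip's -x jaw pad, middle of its width
- tip_b (a point): Inner lower edge of the clip's +x jaw pad, middle of its width
- rail: Storage rail, fixed: upright aluminium strip 5 mm thick (x), 120 mm long (y), top edge 72 mm above the bench, on a dark foot 60 x 130 x 14 mm. Origin: centre of the foot's underside, z up
- stand: Blue panel stand, fixed: foot 76 x 170 x 16 mm with lips to 28 mm height that hold a black phone screen panel upright, 5 mm thick (x), 150 mm long (y), top edge 95 mm above the bench. The panel counts as part of the stand. Origin: centre of the foot's underside, z up
- mark: Yellow mark, a band 24 mm long painted over the panel's top edge and 18 mm down both faces. Origin: middle of the band on the panel's top edge; y along the edge, x across the panel, z up
- spray: Yellow spray can, 48 mm diameter, 105 mm tall, standing; bystander. Origin: centre of its underside
- driver: Screwdriver with red handle, 200 mm long, lying; bystander. Origin: under the middle of its length
- tray: White parts tray with compartments, 90 x 130 x 22 mm; bystander. Origin: centre of its underside
Not all that is in view belongs to the job. Of the things shaped like the clip, the orange one is meant.

How it is judged:
By the outcome, as a careful person would: the job done as asked, in the order asked, and still so for the second after the job is handed in, while the arm keeps its last pose, push and grip.
It also fails if it takes over 38 s, if anything falls off the work surface, if the arm or the gripper's body presses on something with over 40 N, if the wrist force passes 120 N, or if a joint passes its speed limit or range.

## Robot

A 6-joint arm with a two-finger parallel gripper is mounted at the origin on the work surface. World frame = base frame: x ahead of the robot, y to its left, z up, the work surface at z = 0. Lengths are in m, angles in degrees, forces in N, time in s.
With the tool pointing down it reaches from about 0.35 to 0.875 m from the base axis. Payload 4.2 kg.
Tool frame: the origin (TCP) lies between the finger pads; the fingertips stand 11 mm ahead of it and the grasp point (between the pads) lies 8 mm behind it; z points along the fingers, y is the direction in which the jaws open and shut (so a half turn about z gives the same grasp; the last joint's range is limited). The gripper opens to 87 mm and grips with 3 to 60 N. Pads are 19 mm wide; open, the fingers measure 117 mm over their backs; the gripper's body (75 mm by 190 mm) begins 51 mm behind the grasp point.
Start: joints at [-56.517, 22.042, 0.453, 0, -68.411, -14.817], TCP at [0.2, -0.592, 0.199] pointing down, gripper open.
Joint ranges: [-179.83, 179.83], [-69.29, 118.12], [-61.27, 80.66], [-181.25, 117.63], [-171.15, -9.14], [-177.46, 177.46]. Speed limits (degrees/s): [159.86, 159.86, 180, 180, 180, 180].

## Interface

Orientations are given as a 3x3 rotation matrix whose columns are the frame's x, y, z axes.
In Python, from station import sense, capture, get_calibration, finish_job, search_frame, cut_out gives the robot as it stands.
- The arm moves only by the tool arm_command, never from a script. Its argument "rows" is a list of rows, each an object with "fingers": the opening in per cent of the stroke, from 0 (shut) to 100 (fully open); "travel": the shift along the tool's x, y, z in cm, a list of three; "roll": the turn about the tool's z in degrees. A call has 1 to 10 rows; each row is the pose to reach, as a shift and turn from the pose commanded when the call began, along the tool's axes at that moment; what a row does not reach only later rows make up. A row lasts 1/10 s, in which the tool goes at most 50 mm and 8.59 degrees, less where a joint would pass 70% of its speed; a pose out of reach is approached as far as the arm can. A call with a gripper value outside its range is refused whole. The fingers move at their own pace and stop on an object; the grip force is fixed at half the most. Time passes only in rows, so rows that repeat a pose let the fingers close. It gives the time, the measured TCP pose, the force and the opening at its end, in the units of the state.
- sense(): the state, without advancing time (a new reading comes with each control period).
- capture(name): name is "scene" or "top" or "wrist"; returns (picture, depth): 480x640x3 uint8, red, green, blue; 480x640 float32, m along the optical axis (not along the pixel's ray), 0 where there is no reading.
- get_calibration(name): a dict with "fov_y" (degrees; the focal length in pixels is half the picture's height over the tangent of half this angle, whatever the lens; pixels are square), "cx", "cy" (the principal point, pixels), "distortion" ([k1, k2, p1, p2, k3] as OpenCV has them; the pictures are not rectified), "origin" and "attitude" of the camera in the world; the wrist camera has in their place "mount" (4x4, takes a point from camera to tool coordinates, whose origin is the TCP and whose axes are the flange's). Camera axes: x right, y down, z forward; pixel columns grow to the right and rows downward; lengths in m; the calibration is good to about 2 mm. A picture is of the moment at which its call begins: read the wrist's pose just before it. get_calibration takes no time and is no camera call.
- finish_job(): hands the job in, once; it reports no verdict.
Trained networks look in the newest picture that a camera, given by its name, has taken for a name from the list of things; names that differ only in an ending like _2 or _b are one class to them, and where a whole thing is asked for, a point or a joint stands for the part that bears it (a point fixed in the world has none). Each returns a list of dicts, best first, with "p" (0 to 1); they miss things now and then, are a little off and sometimes report something else, mostly with a low value. They report only what shows in the picture. A call takes as long as a camera call. They do not tell look-alikes from the thing itself.
- search_frame(camera, label): "position" ([x, y, z] in m, in world coordinates, good to about 4 mm: the middle of the surface that is visible of it).
- cut_out(camera, label): "mask" (480x640 bool, what is visible of it).
The state is a dict: "time_s": time; "joints": joint angles; "joint_velocities": joint speeds; "effort": joint torques, N m; "tcp_pos": TCP position; "ee_rot": TCP orientation; "wrist_force": force on the tool from outside, world axes, zero at the start; "moment": the same for the moment, N m; "gripper_width": opening from 0.0 (shut) to 1.0 (fully open).
Only numpy, scipy, OpenCV 4.12 (cv2) and the standard library are available. Lean on these libraries where they do the work, as an engineer would, in place of code of your own. Each camera call takes 0.05 s, during which the arm holds its last target. There are 200 camera calls.

## Working session

There is one attempt and no reset: what is moved stays moved. The work goes in short steps, Python scripts to look and compute and a tool call to move; the robot and the scene stay as the last step left them, time stands still between calls to the robot, and variables do not carry over. Pictures are saved under pics/ and viewed, about 8 in all and at most 12, crops included, and the job is handed in when it is done.

Besides the shell and the picture viewer there is one more tool, called after "Emit:" by a JSON object that holds its "api" and its "payload". arm_command: Moves the arm, as the interface text tells. Its arguments: {"type":"object","properties":{"rows":{"type":"array","items":{"type":"object","properties":{"fingers":{"type":"number"},"travel":{"type":"array","items":{"type":"number"}},"roll":{"type":"number"}}}}},"required":["rows"]}

```bash
mkdir -p pics
cat > h.py <<'E'
import numpy as np, cv2
from station import *
def cam(name, st=None):
    c=get_calibration(name); f=240/np.tan(np.radians(c['fov_y']/2))
    K=np.array([[f,0,c['cx']],[0,f,c['cy']],[0,0,1]]); D=np.array(c['distortion'],float)
    if 'mount' in c:
        M=np.array(c['mount']); R=np.array(st['ee_rot']); t=np.array(st['tcp_pos'])
        return K,D,R@M[:3,:3],R@M[:3,3]+t
    return K,D,np.array(c['attitude']),np.array(c['origin'])
def world(C,depth):
    K,D,R,o=C; v,u=np.mgrid[0:480,0:640]
    p=cv2.undistortPoints(np.stack([u,v],-1).reshape(-1,1,2).astype(np.float64),K,D).reshape(480,640,2)
    P=np.concatenate([p,np.ones((480,640,1))],-1)*depth[...,None]
    W=P@R.T+o; W[depth<=0]=np.nan; return W
def proj(C,pts):
    K,D,R,o=C; return cv2.projectPoints((np.atleast_2d(pts)-o)@R,np.zeros(3),np.zeros(3),K,D)[0].reshape(-1,2)
def shoot(name):
    s=sense(); im,d=capture(name); C=cam(name,s); return im,d,C,world(C,d)
def save(n,im): cv2.imwrite('pics/'+n,im[...,::-1])
E
python3 - <<'E'
from h import *
s=sense(); print({k:np.round(v,3).tolist() for k,v in s.items()})
ims=[]
for n in ['scene','top']:
    im,d,C,W=shoot(n); ims.append(im); print(n,np.round(C[3],3).tolist())
    for l in ['clip','rail','stand','mark','spray','driver','tray']:
        print(l,[(np.round(r['position'],3).tolist(),round(r['p'],2)) for r in search_frame(n,l)][:4])
    save(n+'0.png',im)
E
```

```text
{'time_s': 0.0, 'joints': [-56.517, 22.091, 0.38, -0.029, -68.412, -14.818], 'joint_velocities': [0.011, -0.053, 0.075, -0.054, -0.092, -0.009], 'effort': [-0.0, -39.067, 18.741, 4.22, 0.011, -0.0], 'tcp_pos': [0.2, -0.591, 0.198], 'ee_rot': [[-0.947, -0.32, -0.001], [-0.32, 0.947, 0.002], [0.0, 0.002, -1.0]], 'wrist_force': [0.027, 0.692, -0.061], 'moment': [-0.028, -0.031, 0.011], 'gripper_width': 1.001}
scene [0.993, -0.448, 0.879]
clip [([0.638, 0.185, 0.035], 0.86), ([0.535, 0.151, 0.09], 0.78), ([0.538, 0.256, 0.037], 0.55)]
rail [([0.735, -0.193, 0.003], 0.7)]
stand [([0.562, -0.208, 0.028], 0.59)]
mark [([0.553, -0.198, 0.096], 0.74)]
spray [([0.758, 0.01, 0.085], 0.93)]
driver [([0.533, 0.155, 0.094], 0.64), ([0.718, 0.142, 0.024], 0.59)]
tray [([0.733, -0.191, 0.007], 0.74)]
top [0.54, 0.005, 1.201]
clip [([0.649, 0.19, 0.046], 0.84), ([0.537, 0.154, 0.093], 0.81), ([0.544, 0.261, 0.046], 0.74)]
rail [([0.533, 0.123, 0.012], 0.62)]
stand [([0.556, -0.192, 0.017], 0.69)]
mark [([0.536, 0.154, 0.092], 0.49), ([0.555, -0.199, 0.101], 0.47)]
spray [([0.742, 0.023, 0.104], 0.86)]
driver [([0.715, 0.14, 0.021], 0.69), ([0.555, 0.153, 0.099], 0.44)]
tray [([0.739, -0.195, 0.007], 0.61)]
```

View pics/scene0.png

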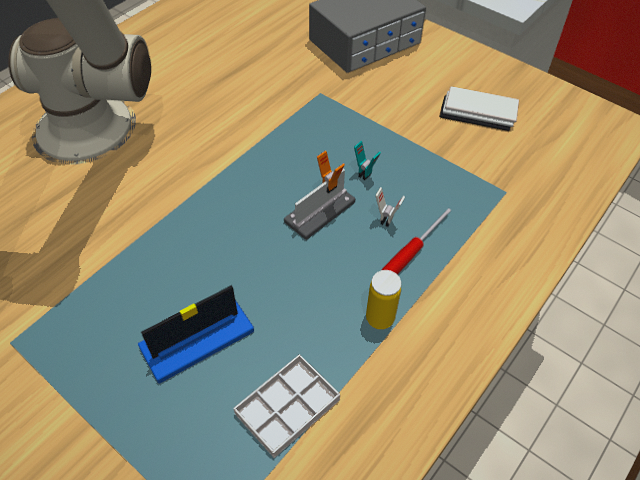

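View pics/top0.png

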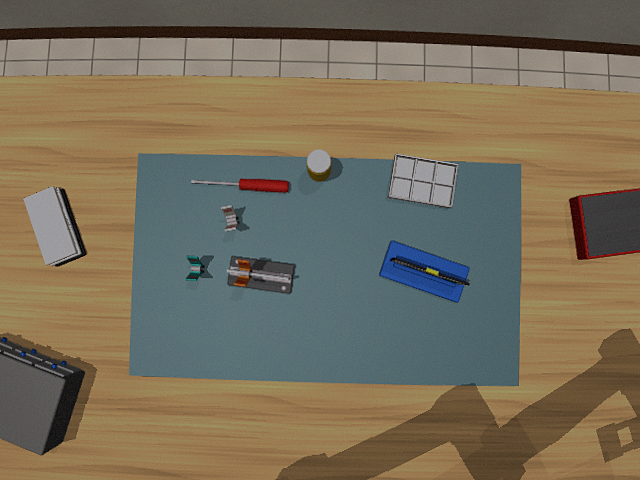

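The orange clip sits at the +y end of the rail, at top-view pixel (243,272), with teal and white look-alikes beside it. The yellow mark is at (432,271) on the panel. Next I measure the edge directions.

Run:
```python
from h import *
im,d,C,W=shoot('top')
hsv=cv2.cvtColor(im,cv2.COLOR_RGB2HSV)
def fit(n,m):
    P=W[m&~np.isnan(W[...,2])]; 
    r=cv2.minAreaRect(P[:,:2].astype(np.float32)*1000)
    _,_,vt=np.linalg.svd(P[:,:2]-P[:,:2].mean(0),full_matrices=False); a=vt[0]*np.sign(vt[0][1])
    print(n,len(P),'mean',P.mean(0).round(4),'z',np.percentile(P[:,2],[5,50,95]).round(3),'dir deg from +y toward +x',np.degrees(np.arctan2(a[0],a[1])).round(2),'rect',np.round(r[0],1),np.round(r[1],1),np.round(r[2],1))
v,u=np.mgrid[0:480,0:640]
X,Y,Z=np.moveaxis(W,-1,0)
box=lambda x0,x1,y0,y1:(u>x0)&(u<x1)&(v>y0)&(v<y1)
H,S,V=cv2.split(hsv)
fit('stand blue',box(370,480,230,310)&(H>100)&(H<125)&(S>180))
fit('panel',box(370,480,230,310)&(Z>0.08))
fit('mark',box(370,480,230,310)&(H>22)&(H<35)&(S>150)&(V>120))
fit('rail strip',box(252,300,250,300)&(Z>0.055))
fit('rail foot',box(222,300,250,300)&(Z>0.006)&(Z<0.02))
fit('clip',box(225,262,250,300)&(H>5)&(H<20)&(S>180))
fit('spray',box(300,340,140,190)&(Z>0.09))
```

```text
stand blue 2668 mean [ 0.5497 -0.1962  0.0184] z [0.013 0.017 0.029] dir deg from +y toward +x 17.84 rect [ 550.1 -198.3] [169.9  75.2] 72.4
panel 280 mean [ 0.5507 -0.1966  0.0939] z [0.085 0.095 0.099] dir deg from +y toward +x 17.67 rect [ 550.7 -198.4] [150.4   7.1] 71.9
mark 43 mean [ 0.55   -0.1987  0.0953] z [0.091 0.096 0.099] dir deg from +y toward +x 18.75 rect [ 550.2 -198.7] [22.8  6.1] 71.9
rail strip 100 mean [0.5325 0.1064 0.0716] z [0.066 0.072 0.075] dir deg from +y toward +x 6.15 rect [532.5 107.4] [68.7  5.1] 83.7
rail foot 1310 mean [0.535  0.125  0.0145] z [0.01  0.014 0.019] dir deg from +y toward +x 7.31 rect [533.6 132.8] [156.9  92.3] 89.3
clip 197 mean [0.5361 0.1557 0.0996] z [0.08  0.1   0.121] dir deg from +y toward +x -81.3 rect [533.7 156.7] [27.6 55.2] 72.1
spray 500 mean [0.7487 0.0213 0.1038] z [0.094 0.105 0.108] dir deg from +y toward +x -81.51 rect [749.3  20.7] [46.1 45.8] 60.2
```

Emit:
{"api": "arm_command", "payload": {"rows": [{"travel":[-4,4.3,0],"roll":-5,"fingers":100},{"travel":[-7.5,8,0],"roll":-12,"fingers":100},{"travel":[-11,11.8,0],"roll":-20,"fingers":100},{"travel":[-14.5,15.5,0],"roll":-28,"fingers":100},{"travel":[-18,19.3,0],"roll":-36,"fingers":100},{"travel":[-21.5,23,0],"roll":-44,"fingers":100},{"travel":[-25,26.8,0],"roll":-50,"fingers":100},{"travel":[-28.5,30.5,0],"roll":-56,"fingers":100},{"travel":[-32,34.3,0],"roll":-61,"fingers":100},{"travel":[-35,37.5,0],"roll":-64.6,"fingers":100}]}}

```text
time_s: 1.85
tcp_pos: [0.4068, -0.1346, 0.1992]
ee_rot: [[-0.114, -0.993, 0.002], [-0.993, 0.114, -0.0], [-0.0, -0.002, -1.0]]
wrist_force: [1.2, -0.4, 0.4]
gripper_width: 0.998
```

Emit:
{"api": "arm_command", "payload": {"rows": [{"travel":[-4,-1.3,0],"roll":0,"fingers":100},{"travel":[-8,-2.5,0],"roll":0,"fingers":100},{"travel":[-12,-3.8,0],"roll":0,"fingers":100},{"travel":[-16,-5.1,0],"roll":0,"fingers":100},{"travel":[-20,-6.4,0],"roll":0,"fingers":100},{"travel":[-24,-7.6,0],"roll":0,"fingers":100},{"travel":[-27,-8.6,0],"roll":0,"fingers":100},{"travel":[-29,-9.2,0],"roll":0,"fingers":100},{"travel":[-29.2,-9.3,0],"roll":0,"fingers":100},{"travel":[-29.2,-9.3,0],"roll":0,"fingers":100}]}}

```text
time_s: 2.85
tcp_pos: [0.5326, 0.1423, 0.1983]
ee_rot: [[-0.117, -0.993, -0.001], [-0.993, 0.117, -0.0], [0.001, 0.001, -1.0]]
wrist_force: [-0.2, 0.8, 0.6]
gripper_width: 0.998
```

Run:
```python
from h import *
s=sense(); print(s['tcp_pos'],np.round(s['ee_rot'],4).tolist()); print(np.round(get_calibration('wrist')['mount'],3).tolist())
im,d,C,W=shoot('wrist')
m=[r for r in cut_out('wrist','clip')]; print([(r['p'],r['mask'].sum()) for r in m], [(np.round(r['position'],3).tolist(),r['p']) for r in search_frame('wrist','clip')])
H,S,V=cv2.split(cv2.cvtColor(im,cv2.COLOR_RGB2HSV))
X,Y,Z=np.moveaxis(W,-1,0)
o=(H>5)&(H<20)&(S>170)&(Z>0.07)&(abs(X-.537)<.06)&(abs(Y-.155)<.06)
P=W[o]; 
r=cv2.minAreaRect(P[:,:2].astype(np.float32)*1000); print('clip',len(P),P.mean(0),r,np.percentile(P[:,2],[1,50,99]))
hi=o&(Z>0.11); P=W[hi]; print('hi',len(P)); 
if len(P)>10: print(cv2.minAreaRect(P[:,:2].astype(np.float32)*1000), P.mean(0))
g=(Z>0.066)&(Z<0.076)&(S<90)&(abs(X-.533)<.04)&(Y<0.15)&(Y>0.05); P=W[g]; print('rail',len(P),cv2.minAreaRect(P[:,:2].astype(np.float32)*1000) if len(P)>10 else '')
save('w1.png',im)
```

```text
[0.53256266 0.14229376 0.19834544] [[-0.1171, -0.9931, -0.0009], [-0.9931, 0.1171, -0.0005], [0.0006, 0.0009, -1.0]]
[[-0.0, -0.967, -0.255, 0.069], [1.0, 0.0, -0.0, 0.001], [0.0, -0.255, 0.967, -0.186], [0.0, 0.0, 0.0, 1.0]]
[(0.92, np.int64(849)), (0.83, np.int64(2253)), (0.76, np.int64(442))] [([0.556, 0.267, 0.07], 0.96), ([0.645, 0.19, 0.04], 0.88), ([0.538, 0.153, 0.096], 0.74)]<stdin>:9: RuntimeWarning: Mean of empty slice.
  ret = um.true_divide(
Traceback (most recent call last):
IndexError: index -1 is out of bounds for axis 0 with size 0
```

Run:
```python
from h import *
im,d,C,W=shoot('wrist'); save('w1.png',im); np.savez('w1.npz',im=im,d=d,W=W)
c=proj(C,[[.537,.155,.1]])[0]; print(c); 
for r in cut_out('wrist','clip'):
    m=r['mask']; P=W[m]; P=P[~np.isnan(P[:,0])]
    v,u=np.nonzero(m); print(r['p'],u.mean(),v.mean(),len(P),np.median(P,0) if len(P) else '', np.median(cv2.cvtColor(im,cv2.COLOR_RGB2HSV)[m],0))
```

```text
[317.7570569  254.97338578]
0.92 318.63876843018215 255.18039895923678 2300 [0.53673219 0.15565382 0.09508411] [  9. 135. 166.]
0.74 321.51733333333334 367.608 374 [0.55863619 0.26477047 0.06854644] [ 88. 107. 137.]
0.69 203.80359435173298 286.8536585365854 774 [0.63807305 0.18745039 0.04056764] [ 24.  13. 149.]
```

View pics/w1.png

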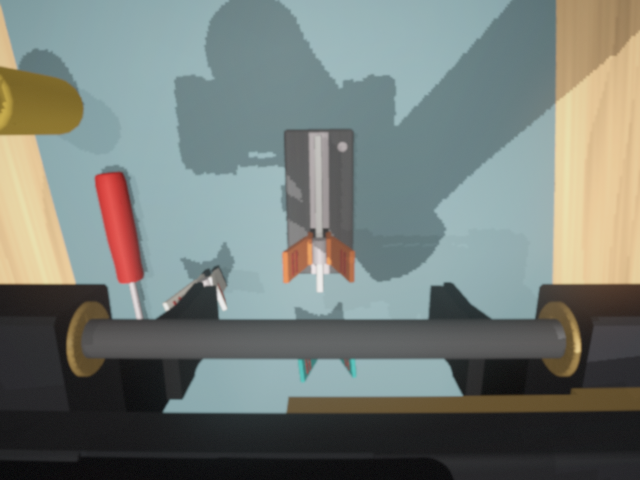

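The wrist view has the orange clip at (318,258), in line with the tool. The white clip is at (205,287), left of the fingers.

Run:
```python
from h import *
s=sense(); q=np.load('w1.npz'); im,W=q['im'],q['W']
H,S,V=cv2.split(cv2.cvtColor(im,cv2.COLOR_RGB2HSV)); v,u=np.mgrid[0:480,0:640]
R=np.array(s['ee_rot']); t=np.array(s['tcp_pos']); T=(W-t)@R*1000   # tool coords mm
Z=W[...,2]
o=(H<22)&(S>100)&(u>275)&(u<365)&(v>220)&(v<295)&(Z>0.07)
for n,m in [('L',o&(u<319)),('R',o&(u>=319)),('rail',(Z>0.067)&(Z<0.078)&(u>300)&(u<340)&(v<225)&(v>130)&(S<60))]:
    P=T[m]; P=P[~np.isnan(P[:,0])]; print(n,len(P),P.mean(0).round(1),np.percentile(P,[2,50,98],axis=0).round(1).tolist(), cv2.minAreaRect(P[:,:2].astype(np.float32)))
    if n=='rail': print(np.polyfit(P[:,0],P[:,1],1), W[m].mean(0))
```

```text
L 878 [-15.2 -16.9  96.8] [[-25.9, -25.0, 78.6], [-15.1, -17.1, 95.0], [-5.8, -8.0, 118.1]] ((-16.45529556274414, -16.649829864501953), (22.392627716064453, 17.818939208984375), 1.8282132148742676)
R 839 [-14.8  12.7  97.3] [[-25.5, 3.9, 78.8], [-14.6, 12.9, 96.7], [-5.4, 20.7, 118.6]] ((-15.794819831848145, 12.140684127807617), (21.38396644592285, 18.1061954498291), 0.30880504846572876)
rail 607 [ 35.8  -2.5 126.8] [[3.3, -5.0, 125.3], [36.8, -2.7, 126.8], [66.7, 0.2, 128.3]] ((34.795475006103516, -2.579399585723877), (4.956666469573975, 65.44329833984375), 89.25897979736328)
[-0.01074486 -2.1622526 ] [0.53090565 0.10560303 0.07218218]
```

Emit:
{"api": "arm_command", "payload": {"rows": [{"travel":[-1.0,-0.1,0],"roll":-0.3,"fingers":100},{"travel":[-1.6,-0.2,1],"roll":-0.6,"fingers":100},{"travel":[-1.6,-0.2,3],"roll":-0.6,"fingers":100},{"travel":[-1.6,-0.2,5],"roll":-0.6,"fingers":100},{"travel":[-1.6,-0.2,6.5],"roll":-0.6,"fingers":95},{"travel":[-1.6,-0.2,8],"roll":-0.6,"fingers":90},{"travel":[-1.6,-0.2,9],"roll":-0.6,"fingers":85},{"travel":[-1.6,-0.2,9.6],"roll":-0.6,"fingers":80},{"travel":[-1.6,-0.2,9.8],"roll":-0.6,"fingers":70},{"travel":[-1.6,-0.2,9.8],"roll":-0.6,"fingers":65}]}}

```text
time_s: 4.1
tcp_pos: [0.5369, 0.1583, 0.1007]
ee_rot: [[-0.107, -0.994, 0.0], [-0.994, 0.107, -0.0], [-0.0, -0.0, -1.0]]
wrist_force: [0.4, -0.0, 0.2]
gripper_width: 0.705
```

Run:
```python
from h import *
s=sense(); print(s['tcp_pos'],s['wrist_force'],s['gripper_width'])
im,d,C,W=shoot('wrist'); save('w2.png',im)
```

```text
[0.53689963 0.15827274 0.1006829 ] [ 0.4010377  -0.01105702  0.24013265] 0.7047530581162866
```

View pics/w2.png

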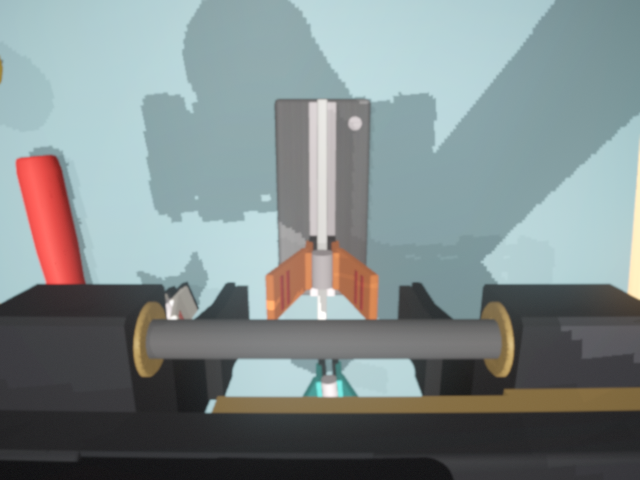

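The fingers straddle the handles evenly: the clip is centred at column 322 and the fingers at 324. I'm closing now.

Emit:
{"api": "arm_command", "payload": {"rows": [{"travel":[0,0,0],"roll":0,"fingers":50},{"travel":[0,0,0],"roll":0,"fingers":40},{"travel":[0,0,0],"roll":0,"fingers":30},{"travel":[0,0,0],"roll":0,"fingers":20},{"travel":[0,0,0],"roll":0,"fingers":10},{"travel":[0,0,0],"roll":0,"fingers":0},{"travel":[0,0,0],"roll":0,"fingers":0},{"travel":[0,0,0],"roll":0,"fingers":0},{"travel":[0,0,0],"roll":0,"fingers":0},{"travel":[0,0,0],"roll":0,"fingers":0}]}}

```text
time_s: 5.15
tcp_pos: [0.5367, 0.1581, 0.1006]
ee_rot: [[-0.107, -0.994, -0.0], [-0.994, 0.107, -0.0], [0.0, 0.0, -1.0]]
wrist_force: [0.7, 0.1, 0.6]
gripper_width: 0.005
```

Run:
```python
from h import *
s=sense(); print(s['tcp_pos'],s['wrist_force'],s['gripper_width']*87)
im,d,C,W=shoot('wrist'); save('w3.png',im)
```

```text
[0.53672547 0.15810967 0.10062268] [0.65621273 0.11259888 0.59796619] 0.43997174042197046
```

View pics/w3.png

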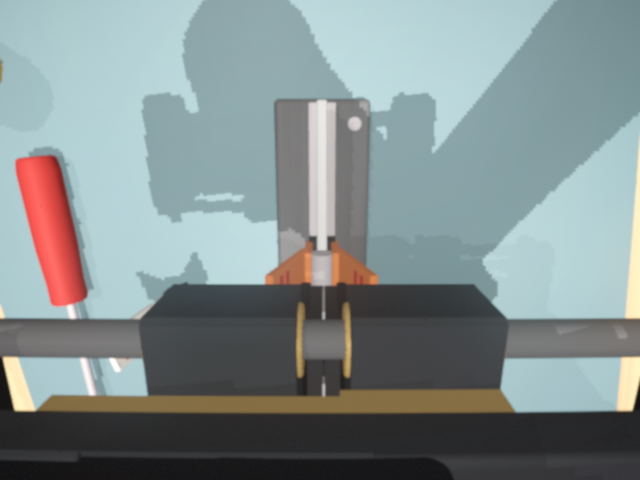

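The gripper closed fully (width 0.4 mm) with the handles still spread, so it didn't catch them. I'll check where the fingers really are relative to the clip.

Run:
```python
from h import *
s=sense(); im,d,C,W=shoot('wrist'); print('f',C[0][0,0])
R=np.array(s['ee_rot']); t=np.array(s['tcp_pos']); T=(W-t)@R*1000
for (u,v) in [(200,300),(200,340),(230,370),(306,300),(305,370),(343,300),(323,300),(323,335),(323,370),(320,265),(285,275),(360,275),(321,240),(321,200)]: print((u,v),T[v,u].round(1),d[v,u].round(3))
print('TCP px',proj(C,[t, t+R@[0,0,.011], t+R@[0,0,-.008]]).round(0).tolist())
im,d,C,W=shoot('scene'); c=proj(C,[t])[0].astype(int); print(c)
a=im[c[1]-75:c[1]+75,c[0]-100:c[0]+100]; save('s3.png',cv2.resize(a,None,fx=4,fy=4,interpolation=cv2.INTER_CUBIC))
```

```text
f 423.4914175256753
(200, 300) [  37.1  -23.3 -109.1] 0.083
(200, 340) [  32.3  -21.6 -116.5] 0.077
(230, 370) [  26.5  -16.3 -117. ] 0.078
(306, 300) [ 10.2  -5.4 -43.3] 0.153
(305, 370) [  7.3  -4.  -85.4] 0.113
(343, 300) [  9.7   8.1 -41.9] 0.155
(323, 300) [-19.1   0.7  28.3] 0.23
(323, 335) [  30.6    0.8 -110.9] 0.083
(323, 370) [-98.8   0.7  88.8] 0.309
(320, 265) [ 4.5 -0.8 16.8] 0.213
(285, 275) [  7.2 -16.2  -6.6] 0.189
(360, 275) [ 8.2 17.1 -9.7] 0.186
(321, 240) [14.8 -0.3 27.3] 0.22
(321, 200) [35.6 -0.3 28.4] 0.216
TCP px [[321.0, 285.0], [321.0, 277.0], [321.0, 291.0]]
[329 167]
```

View pics/s3.png

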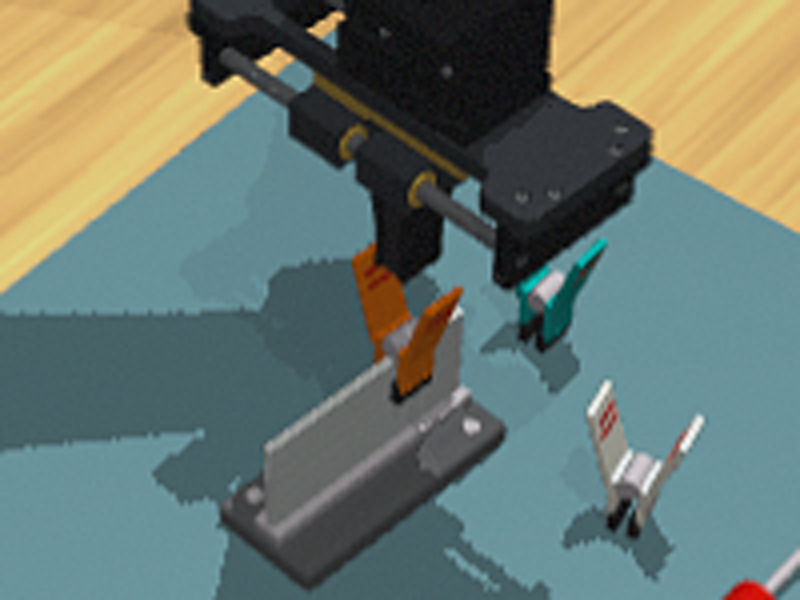

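Run:
```python
from h import *
s=sense(); R=np.array(s['ee_rot']); t=np.array(s['tcp_pos'])
for n in ['scene','top']:
    im,d,C,W=shoot(n)
    T=(W-t)@R*1000; V=im.max(-1).astype(int); S=(im.max(-1).astype(int)-im.min(-1))
    o=(abs(T[...,0])<45)&(abs(T[...,1])<45)&(T[...,2]<60)&(T[...,2]>-60)
    dark=o&(V<60)&(T[...,2]<25)
    H=cv2.cvtColor(im,cv2.COLOR_RGB2HSV)[...,0]
    org=o&(H<20)&(S>60)
    for nm,m in [('dark',dark),('orange',org)]:
        P=T[m]; print(n,nm,len(P), np.percentile(P,[2,50,98],axis=0).round(0).tolist() if len(P) else '')
        if nm=='dark' and len(P):
            for z0 in range(-60,30,10):
                Q=P[(P[:,2]>=z0)&(P[:,2]<z0+10)]
                if len(Q): print(z0,len(Q),np.percentile(Q,[5,50,95],axis=0).round(0).tolist())
```

```text
scene dark 217 [[-10.0, -12.0, -59.0], [8.0, -8.0, -42.0], [11.0, 8.0, -26.0]]
-60 59 [[-6.0, -12.0, -59.0], [8.0, -7.0, -55.0], [11.0, 8.0, -50.0]]
-50 65 [[-9.0, -11.0, -49.0], [7.0, -8.0, -45.0], [10.0, 6.0, -40.0]]
-40 63 [[-9.0, -11.0, -39.0], [7.0, -8.0, -35.0], [10.0, 6.0, -30.0]]
-30 30 [[-8.0, -10.0, -30.0], [8.0, -7.0, -28.0], [10.0, 6.0, -25.0]]
scene orange 375 [[-10.0, -25.0, -20.0], [3.0, 6.0, 8.0], [11.0, 20.0, 42.0]]
top dark 0 
top orange 0
```

The scene depth shows the fingertips about 25 mm behind the reported TCP, at z≈0.126. The description says 11 mm ahead, so they sit about 36 mm higher than stated and closed just above the clip. I'll lift, open, and re-measure the tips before going about 36 mm deeper.

Emit:
{"api": "arm_command", "payload": {"rows": [{"travel":[0,0,-1.5],"roll":0,"fingers":0},{"travel":[0,-0.1,-3],"roll":0,"fingers":0},{"travel":[0,-0.1,-3],"roll":0,"fingers":75},{"travel":[0,-0.1,-3],"roll":0,"fingers":75},{"travel":[0,-0.1,-3],"roll":0,"fingers":75},{"travel":[0,-0.1,-3],"roll":0,"fingers":75},{"travel":[0,-0.1,-3],"roll":0,"fingers":75}]}}

```text
time_s: 6.1
tcp_pos: [0.5374, 0.1579, 0.13]
ee_rot: [[-0.107, -0.994, -0.001], [-0.994, 0.107, -0.001], [0.001, 0.001, -1.0]]
wrist_force: [0.6, 0.3, -0.3]
gripper_width: 0.372
```

Run:
```python
from h import *
s=sense(); R=np.array(s['ee_rot']); t=np.array(s['tcp_pos']); print(t,s['gripper_width'])
im,d,C,W=shoot('scene'); T=(W-t)@R*1000; V=im.max(-1).astype(int)
m=(abs(T[...,0])<15)&(abs(T[...,1])<62)&(T[...,2]<25)&(T[...,2]>-60)&(V<70)
for z0 in range(-60,25,5):
  for sgn in (-1,1):
    Q=T[m&(T[...,2]>=z0)&(T[...,2]<z0+5)&(T[...,1]*sgn>0)]
    if len(Q): print(z0,sgn,len(Q),np.percentile(Q,[5,50,95],axis=0).round(0).tolist())
im,d,C,W=shoot('wrist'); T=(W-t)@R*1000
H,S,V=cv2.split(cv2.cvtColor(im,cv2.COLOR_RGB2HSV)); 
o=(H<22)&(S>100)&(W[...,2]>.08)&(W[...,2]<.13)&(abs(T[...,0])<30)&(abs(T[...,1])<35)
print('clip',np.percentile(T[o],[1,50,99],axis=0).round(1).tolist())
k=(V<70)&(T[...,2]>-60)&(T[...,2]<20)&(abs(T[...,1])<62)&(abs(T[...,0])<20)
for sgn in (-1,1):
    Q=T[k&(T[...,1]*sgn>0)]; print('wristfinger',len(Q),np.percentile(Q,[1,50,99],axis=0).round(1).tolist() if len(Q) else '')
```

```text
[0.53738647 0.15785721 0.12997892] 0.3718943995832403
-60 -1 23 [[-6.0, -30.0, -60.0], [7.0, -28.0, -57.0], [10.0, -20.0, -55.0]]
-60 1 22 [[-3.0, 15.0, -59.0], [6.0, 17.0, -58.0], [10.0, 22.0, -55.0]]
-55 -1 22 [[-10.0, -28.0, -55.0], [6.0, -27.0, -52.0], [11.0, -20.0, -50.0]]
-55 1 21 [[-1.0, 16.0, -54.0], [8.0, 18.0, -52.0], [10.0, 25.0, -51.0]]
-50 -1 24 [[-9.0, -27.0, -49.0], [7.0, -25.0, -47.0], [11.0, -19.0, -45.0]]
-50 1 25 [[-3.0, 14.0, -50.0], [5.0, 16.0, -47.0], [10.0, 22.0, -46.0]]
-45 -1 24 [[-10.0, -27.0, -45.0], [-1.0, -26.0, -42.0], [10.0, -20.0, -40.0]]
-45 1 22 [[-6.0, 15.0, -44.0], [6.0, 17.0, -43.0], [10.0, 24.0, -40.0]]
-40 -1 22 [[-9.0, -27.0, -40.0], [3.0, -25.0, -37.0], [10.0, -21.0, -35.0]]
-40 1 31 [[-10.0, 15.0, -40.0], [6.0, 17.0, -38.0], [10.0, 24.0, -35.0]]
-35 -1 29 [[-10.0, -27.0, -35.0], [2.0, -25.0, -32.0], [9.0, -17.0, -30.0]]
-35 1 24 [[-10.0, 15.0, -35.0], [-0.0, 16.0, -32.0], [10.0, 24.0, -30.0]]
-30 -1 16 [[-7.0, -26.0, -30.0], [5.0, -25.0, -28.0], [10.0, -19.0, -27.0]]
-30 1 25 [[-10.0, 15.0, -29.0], [2.0, 17.0, -28.0], [9.0, 23.0, -26.0]]
-25 -1 1 [[3.0, -23.0, -24.0], [3.0, -23.0, -24.0], [3.0, -23.0, -24.0]]
-25 1 1 [[3.0, 17.0, -25.0], [3.0, 17.0, -25.0], [3.0, 17.0, -25.0]]
clip [[-9.3, -22.1, 9.4], [1.9, 6.4, 25.5], [11.3, 23.6, 48.8]]
wristfinger 988 [[0.4, -27.5, -59.0], [9.0, -21.8, -44.8], [10.7, -17.3, -26.8]]
wristfinger 1053 [[-1.6, 19.1, -59.0], [9.0, 23.5, -43.7], [10.7, 29.2, -25.8]]
```

Both cameras put the tips at −25.5 mm in tool z, and fingers and clip are centred within 0.2 mm of each other. TCP z = 0.065 puts the tips at about 0.090. I'll finish opening, then descend.

Emit:
{"api": "arm_command", "payload": {"rows": [{"travel":[0,0,0],"roll":0,"fingers":80},{"travel":[0,0,0],"roll":0,"fingers":80},{"travel":[0,0,0],"roll":0,"fingers":80},{"travel":[0,0,0],"roll":0,"fingers":80},{"travel":[0,0,1.5],"roll":0,"fingers":80},{"travel":[0,0,3.2],"roll":0,"fingers":80},{"travel":[0,0,4.8],"roll":0,"fingers":80},{"travel":[0,0,5.8],"roll":0,"fingers":80},{"travel":[0,0,6.3],"roll":0,"fingers":80},{"travel":[0,0,6.5],"roll":0,"fingers":80}]}}

```text
time_s: 7.2
tcp_pos: [0.5378, 0.158, 0.0654]
ee_rot: [[-0.107, -0.994, -0.0], [-0.994, 0.107, -0.0], [0.0, 0.0, -1.0]]
wrist_force: [-0.2, 1.1, -0.5]
gripper_width: 0.799
```

Emit:
{"api": "arm_command", "payload": {"rows": [{"travel":[0,0,0],"roll":0,"fingers":60},{"travel":[0,0,0],"roll":0,"fingers":50},{"travel":[0,0,0],"roll":0,"fingers":42},{"travel":[0,0,0],"roll":0,"fingers":35},{"travel":[0,0,0],"roll":0,"fingers":30},{"travel":[0,0,0],"roll":0,"fingers":20},{"travel":[0,0,0],"roll":0,"fingers":10},{"travel":[0,0,0],"roll":0,"fingers":0},{"travel":[0,0,0],"roll":0,"fingers":0},{"travel":[0,0,0],"roll":0,"fingers":0}]}}

```text
time_s: 8.2
tcp_pos: [0.54, 0.159, 0.0692]
ee_rot: [[-0.105, -0.994, 0.006], [-0.994, 0.105, 0.002], [-0.002, -0.006, -1.0]]
wrist_force: [-2.8, -0.4, 13.1]
gripper_width: 0.246
```

Run:
```python
from h import *
s=sense(); t=np.array(s['tcp_pos']); print(t,s['wrist_force'],s['gripper_width']*87)
im,d,C,W=shoot('wrist'); im2,d,C,W=shoot('scene')
a=cv2.resize(im2[105:225,250:410],None,fx=2.5,fy=2.5,interpolation=cv2.INTER_CUBIC); b=cv2.resize(im,(400,300))
save('g1.png',np.hstack([a,b]))
```

```text
[0.53999741 0.15896765 0.06923401] [-2.80168229 -0.3840285  13.13574836] 21.409781371373363
```

View pics/g1.png

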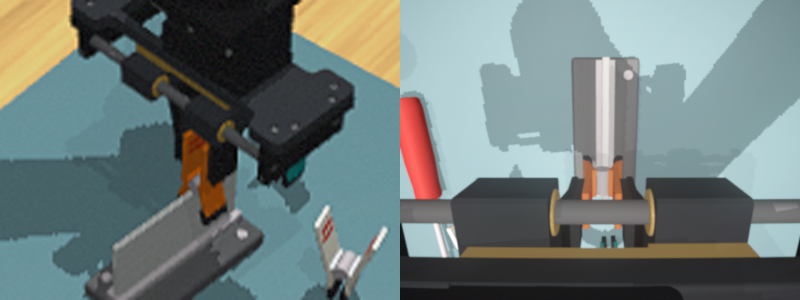

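The clip is caught at 21.4 mm width, which is the fully pinched stop. The left view shows it between the fingers, jaws still astride the rail. Lifting.

Emit:
{"api": "arm_command", "payload": {"rows": [{"travel":[0,0,-0.5],"roll":0,"fingers":0},{"travel":[0,0,-1.2],"roll":0,"fingers":0},{"travel":[0,0,-2.2],"roll":0,"fingers":0},{"travel":[0,0,-3.5],"roll":0,"fingers":0},{"travel":[0,0,-5],"roll":0,"fingers":0},{"travel":[0,0,-6.5],"roll":0,"fingers":0},{"travel":[0,0,-8],"roll":0,"fingers":0},{"travel":[0,0,-9.5],"roll":0,"fingers":0},{"travel":[0,0,-10],"roll":0,"fingers":0},{"travel":[0,0,-10],"roll":0,"fingers":0}]}}

```text
time_s: 9.3
tcp_pos: [0.5381, 0.1583, 0.1668]
ee_rot: [[-0.107, -0.994, 0.002], [-0.994, 0.107, 0.001], [-0.001, -0.002, -1.0]]
wrist_force: [1.2, -0.9, -0.8]
gripper_width: 0.25
```

Run:
```python
from h import *
s=sense(); t=np.array(s['tcp_pos']); R=np.array(s['ee_rot']); print(t,R.round(3).tolist(),s['wrist_force'],s['gripper_width']*87)
w,dw,Cw,Ww=shoot('wrist'); im2,d,C,W=shoot('scene'); np.savez('lift.npz',w=w,Ww=Ww,sc=im2,W=W,t=t,R=R)
c=proj(C,[t+[0,0,.02]])[0].astype(int); a=cv2.resize(im2[c[1]-50:c[1]+50,c[0]-50:c[0]+50],(600,600),interpolation=cv2.INTER_CUBIC); save('g2.png',a); print(c)
T=(W-t)@R*1000; H,S,V=cv2.split(cv2.cvtColor(im2,cv2.COLOR_RGB2HSV))
near=(abs(T[...,0])<25)&(abs(T[...,1])<30)&(T[...,2]>-60)&(T[...,2]<50)
o=near&(H<22)&(S>110)
for n,m in [('orange',o),('all',near&(T[...,2]>-24))]:
  for z0 in range(-40,50,5):
    Q=T[m&(T[...,2]>=z0)&(T[...,2]<z0+5)]
    if len(Q)>2: print(n,z0,len(Q),np.percentile(Q,[5,50,95],axis=0).round(0).tolist())
T=(Ww-t)@R*1000
near=(abs(T[...,0])<25)&(abs(T[...,1])<30)&(T[...,2]>-60)&(T[...,2]<50)
print('wrist')
for z0 in range(-40,50,5):
    Q=T[near&(T[...,2]>=z0)&(T[...,2]<z0+5)]
    if len(Q)>2: print(z0,len(Q),np.percentile(Q,[2,50,98],axis=0).round(0).tolist())
```

```text
[0.53813608 0.15829062 0.16679856] [[-0.107, -0.994, 0.002], [-0.994, 0.107, 0.001], [-0.001, -0.002, -1.0]] [ 1.24107526 -0.85526902 -0.83506107] 21.726348039206083
[331 130]
orange -40 36 [[-6.0, -11.0, -39.0], [7.0, 7.0, -38.0], [12.0, 11.0, -35.0]]
orange -35 29 [[-3.0, -11.0, -35.0], [10.0, 7.0, -33.0], [12.0, 10.0, -30.0]]
orange -30 28 [[-3.0, -20.0, -29.0], [7.0, 7.0, -27.0], [12.0, 10.0, -26.0]]
orange -25 30 [[-2.0, -18.0, -25.0], [9.0, 7.0, -23.0], [13.0, 9.0, -21.0]]
orange -20 31 [[-2.0, -11.0, -20.0], [8.0, 7.0, -17.0], [12.0, 9.0, -15.0]]
orange -15 40 [[-4.0, -12.0, -15.0], [8.0, 4.0, -12.0], [12.0, 9.0, -10.0]]
orange -10 24 [[-3.0, -12.0, -10.0], [7.0, -10.0, -7.0], [11.0, 7.0, -5.0]]
orange -5 32 [[-5.0, -12.0, -4.0], [5.0, -11.0, -2.0], [11.0, 10.0, -0.0]]
orange 0 37 [[-7.0, -14.0, 0.0], [7.0, -12.0, 2.0], [12.0, 10.0, 4.0]]
orange 5 27 [[-7.0, -15.0, 5.0], [4.0, -13.0, 7.0], [12.0, 12.0, 9.0]]
orange 10 10 [[-7.0, -14.0, 11.0], [-1.0, -13.0, 12.0], [10.0, -12.0, 13.0]]
all -25 26 [[-3.0, -19.0, -24.0], [6.0, 7.0, -22.0], [13.0, 15.0, -21.0]]
all -20 33 [[-1.0, -
[... 757 characters left out ...]
0, 20.0, -30.0]]
-30 309 [[5.0, -18.0, -30.0], [10.0, 8.0, -28.0], [12.0, 20.0, -25.0]]
-25 158 [[-5.0, -17.0, -25.0], [11.0, -6.0, -23.0], [13.0, 18.0, -20.0]]
-20 371 [[-7.0, -9.0, -20.0], [5.0, 2.0, -15.0], [12.0, 11.0, -15.0]]
-15 1213 [[-8.0, -7.0, -15.0], [3.0, 1.0, -14.0], [12.0, 9.0, -11.0]]
-10 125 [[10.0, -8.0, -10.0], [11.0, 1.0, -7.0], [12.0, 12.0, -5.0]]
-5 120 [[6.0, -11.0, -5.0], [11.0, 2.0, -3.0], [12.0, 14.0, -0.0]]
0 179 [[0.0, -13.0, 0.0], [9.0, 11.0, 3.0], [12.0, 15.0, 5.0]]
5 254 [[-1.0, -14.0, 5.0], [11.0, 9.0, 7.0], [13.0, 16.0, 10.0]]
10 79 [[11.0, -14.0, 10.0], [13.0, -9.0, 13.0], [13.0, 16.0, 15.0]]
15 70 [[-3.0, -15.0, 15.0], [12.0, 12.0, 16.0], [13.0, 17.0, 18.0]]
```

View pics/g2.png

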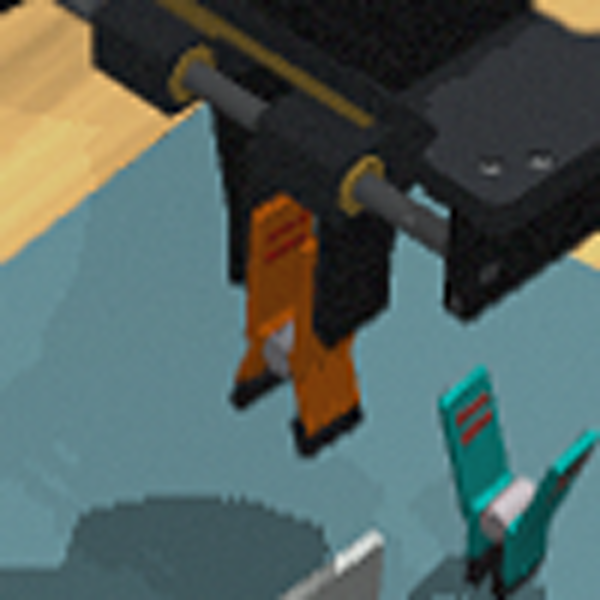

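The clip is held gaping on the fingers, with the tips about 20 mm ahead of the TCP and the hinge about 8.5 mm behind it. I'm carrying it over the panel mark.

Emit:
{"api": "arm_command", "payload": {"rows": [{"travel":[1.5,-0.2,0],"roll":0,"fingers":0},{"travel":[4,-0.6,0],"roll":1,"fingers":0},{"travel":[7.5,-1.1,0],"roll":2,"fingers":0},{"travel":[11.5,-1.7,0],"roll":3.5,"fingers":0},{"travel":[15.5,-2.3,0],"roll":5,"fingers":0},{"travel":[19.5,-2.9,0],"roll":6.5,"fingers":0},{"travel":[23.5,-3.5,0],"roll":8,"fingers":0},{"travel":[27.5,-4.1,0],"roll":9.5,"fingers":0},{"travel":[30.5,-4.5,0],"roll":11,"fingers":0},{"travel":[32.5,-4.8,0],"roll":11.8,"fingers":0}]}}

```text
time_s: 10.4
tcp_pos: [0.5495, -0.1731, 0.1646]
ee_rot: [[-0.311, -0.95, -0.002], [-0.95, 0.311, 0.0], [0.001, 0.002, -1.0]]
wrist_force: [0.2, 0.3, 0.4]
gripper_width: 0.248
```

Emit:
{"api": "arm_command", "payload": {"rows": [{"travel":[1,-0.1,0],"roll":0,"fingers":0},{"travel":[1.5,-0.1,0],"roll":0,"fingers":0},{"travel":[1.5,-0.1,0],"roll":0,"fingers":0},{"travel":[1.5,-0.1,0],"roll":0,"fingers":0}]}}

```text
time_s: 10.8
tcp_pos: [0.5469, -0.1841, 0.1656]
ee_rot: [[-0.307, -0.952, -0.0], [-0.952, 0.307, 0.0], [-0.0, 0.0, -1.0]]
wrist_force: [0.0, -0.0, -1.0]
gripper_width: 0.245
```

```bash
cat > m.py <<'E'
from h import *
s=sense(); t=np.array(s['tcp_pos']); R=np.array(s['ee_rot']); print(t.round(4),R.round(3).tolist(),np.round(s['wrist_force'],1),s['gripper_width']*87)
def st(n,P):
    if len(P)>3: print(n,len(P),np.percentile(P,[2,50,98],axis=0).round(1).tolist())
out=[]
for n in ['wrist','top','scene']:
    im,d,C,W=shoot(n); out.append((im,C)); T=(W-t)@R*1000; Z=W[...,2]; H,S,V=cv2.split(cv2.cvtColor(im,cv2.COLOR_RGB2HSV))
    nr=(abs(T[...,0])<90)&(abs(T[...,1])<40)
    mk=nr&(H>22)&(H<36)&(S>120)&(V>80)&(Z<.105)&(Z>.07)
    st(n+' mark',T[mk]); st(n+' mark top',T[mk&(Z>.09)])
    p=nr&(Z>.088)&(Z<.102)&(V<70)&(abs(T[...,0])>13)|(mk&(Z>.09))
    P=T[p]; st(n+' panel',P)
    if len(P)>20:
        P=P[(abs(P[:,1]-np.median(P[:,1]))<8)]
        l=cv2.fitLine(P[:,:2].astype(np.float32),cv2.DIST_HUBER,0,.01,.01).ravel(); a=l[1]/l[0]; print('  line y at x=0: %.1f slope deg %.2f'%(l[3]-a*l[2],np.degrees(np.arctan(a))))
    cl=(abs(T[...,0])<20)&(abs(T[...,1])<25)&(T[...,2]>-20)&(T[...,2]<24)&(H<20)&(S>110)
    st(n+' clip',T[cl])
    if n=='wrist':
        b=(abs(T[...,0])<20)&(abs(T[...,1])<5)&(T[...,2]>-20)&(T[...,2]<-10); st('barrel',T[b])
E
python3 - <<'E'
from m import *
save('w5.png',out[0][0])
E
```

```text
[ 0.5469 -0.1841  0.1656] [[-0.307, -0.952, -0.0], [-0.952, 0.307, 0.0], [-0.0, 0.0, -1.0]] [ 0. -0. -1.] 21.342739608701276
wrist mark 375 [[0.1, -9.1, 68.6], [11.6, -6.5, 70.0], [23.0, -3.4, 71.2]]
wrist mark top 375 [[0.1, -9.1, 68.6], [11.6, -6.5, 70.0], [23.0, -3.4, 71.2]]
wrist panel 926 [[-7.0, -9.0, 68.8], [34.7, -6.7, 70.2], [83.6, -3.5, 71.6]]
  line y at x=0: -6.3 slope deg -0.63
wrist clip 1094 [[-7.3, -12.5, -18.9], [7.6, 5.7, -14.1], [12.6, 15.2, 6.4]]
barrel 972 [[-7.2, -4.7, -15.7], [2.5, 0.1, -14.2], [11.0, 4.8, -11.7]]
scene mark 175 [[-1.4, -12.2, 67.4], [10.6, -10.2, 72.8], [22.1, -4.0, 87.7]]
scene mark top 105 [[-1.4, -12.2, 67.3], [10.1, -9.0, 71.1], [22.0, -3.6, 75.1]]
scene panel 488 [[-59.5, -11.8, 68.1], [18.3, -8.9, 71.9], [82.8, -4.3, 77.3]]
  line y at x=0: -8.7 slope deg -0.48
```

View pics/w5.png

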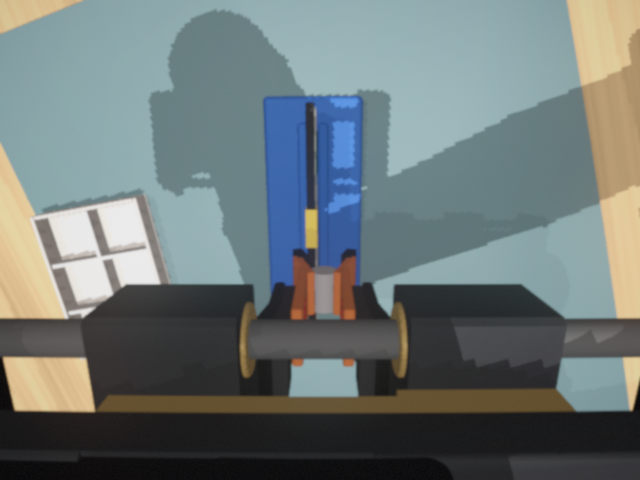

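The mark is at pixel (311,228), ahead of the clip. The correction in tool axes is x +9.8 mm, y −7.5 mm, roll −0.6°. I'll align, go down to about 10 mm above the edge, and check.

Emit:
{"api": "arm_command", "payload": {"rows": [{"travel":[0.4,-0.3,0],"roll":-0.3,"fingers":0},{"travel":[0.8,-0.6,0],"roll":-0.6,"fingers":0},{"travel":[1.0,-0.75,0.5],"roll":-0.6,"fingers":0},{"travel":[1.0,-0.75,1.3],"roll":-0.6,"fingers":0},{"travel":[1.0,-0.75,2.2],"roll":-0.6,"fingers":0},{"travel":[1.0,-0.75,3.0],"roll":-0.6,"fingers":0},{"travel":[1.0,-0.75,3.6],"roll":-0.6,"fingers":0},{"travel":[1.0,-0.75,3.8],"roll":-0.6,"fingers":0},{"travel":[1.0,-0.75,3.8],"roll":-0.6,"fingers":0}]}}

```text
time_s: 11.85
tcp_pos: [0.551, -0.1966, 0.1272]
ee_rot: [[-0.298, -0.955, -0.001], [-0.955, 0.298, -0.0], [0.0, 0.001, -1.0]]
wrist_force: [-0.7, 0.3, -0.0]
gripper_width: 0.252
```

Run:
```python
from m import *
w=out[0][0]; sc,C=out[2]; c=proj(C,[t])[0].astype(int)
a=cv2.resize(sc[c[1]-50:c[1]+50,c[0]-35:c[0]+35],(420,600),interpolation=cv2.INTER_CUBIC); b=cv2.resize(w[160:400,260:412],(380,600),interpolation=cv2.INTER_CUBIC)
save('w6.png',np.hstack([a,b]))
```

```text
[ 0.551  -0.1966  0.1272] [[-0.298, -0.955, -0.001], [-0.955, 0.298, -0.0], [0.0, 0.001, -1.0]] [-0.7  0.3 -0. ] 21.884071163017953
wrist mark 259 [[-0.0, -1.8, 30.2], [6.2, 0.9, 31.5], [12.6, 3.6, 32.8]]
wrist mark top 259 [[-0.0, -1.8, 30.2], [6.2, 0.9, 31.5], [12.6, 3.6, 32.8]]
wrist panel 698 [[-71.0, -1.8, 30.4], [8.7, 0.9, 31.7], [70.9, 3.6, 33.1]]
  line y at x=0: 0.9 slope deg 0.06
wrist clip 1064 [[-7.0, -12.5, -18.8], [7.4, 5.7, -14.2], [12.6, 15.2, 6.4]]
barrel 975 [[-7.2, -4.7, -15.6], [2.3, 0.1, -14.2], [10.9, 4.8, -11.3]]
scene mark 59 [[-11.5, -4.9, 38.8], [-0.1, -2.8, 44.2], [11.2, -1.5, 50.3]]
scene panel 206 [[-72.4, -3.5, 30.2], [44.4, -1.3, 33.6], [73.4, 2.7, 39.0]]
  line y at x=0: -1.4 slope deg 0.29
```

View pics/w6.png

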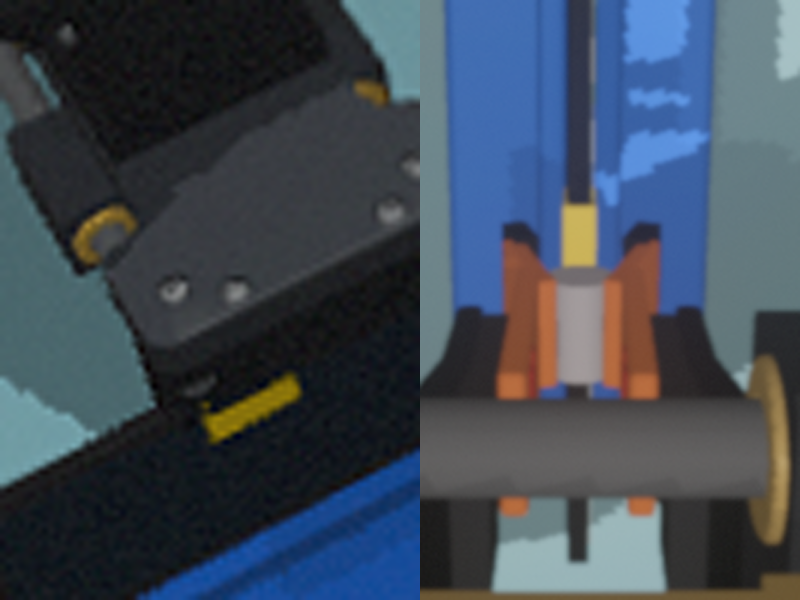

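The wrist view on the right shows the jaw tips at columns 520 and 642 straddling the panel at 579. That is centred within 0.5 mm, and the mark is within 1 mm along the edge. I'll descend 29 mm slowly.

Emit:
{"api": "arm_command", "payload": {"rows": [{"travel":[-0.1,0,0.2],"roll":0,"fingers":0},{"travel":[-0.1,0,0.6],"roll":0,"fingers":0},{"travel":[-0.1,0,1.0],"roll":0,"fingers":0},{"travel":[-0.1,0,1.4],"roll":0,"fingers":0},{"travel":[-0.1,0,1.8],"roll":0,"fingers":0},{"travel":[-0.1,0,2.2],"roll":0,"fingers":0},{"travel":[-0.1,0,2.5],"roll":0,"fingers":0},{"travel":[-0.1,0,2.75],"roll":0,"fingers":0},{"travel":[-0.1,0,2.9],"roll":0,"fingers":0},{"travel":[-0.1,0,2.9],"roll":0,"fingers":0}]}}

```text
time_s: 13.0
tcp_pos: [0.5513, -0.1957, 0.0985]
ee_rot: [[-0.298, -0.955, -0.0], [-0.955, 0.298, 0.0], [0.0, 0.0, -1.0]]
wrist_force: [0.1, -0.3, -0.4]
gripper_width: 0.248
```

Run:
```python
from m import *
w=out[0][0]; sc,C=out[2]; c=proj(C,[t])[0].astype(int)
a=cv2.resize(sc[c[1]-50:c[1]+50,c[0]-35:c[0]+35],(420,600),interpolation=cv2.INTER_CUBIC); b=cv2.resize(w[160:400,260:412],(380,600),interpolation=cv2.INTER_CUBIC)
save('w7.png',np.hstack([a,b]))
```

```text
[ 0.5513 -0.1957  0.0985] [[-0.298, -0.955, -0.0], [-0.955, 0.298, 0.0], [0.0, 0.0, -1.0]] [ 0.1 -0.3 -0.4] 21.58914844376447
wrist mark 109 [[9.5, -1.4, 1.5], [11.7, 0.9, 2.7], [13.6, 3.7, 4.0]]
wrist mark top 109 [[9.5, -1.4, 1.5], [11.7, 0.9, 2.7], [13.6, 3.7, 4.0]]
wrist panel 397 [[-60.1, -1.4, 1.7], [-45.9, 0.9, 3.0], [13.5, 3.7, 4.2]]
  line y at x=0: 0.9 slope deg 0.38
wrist clip 1022 [[-7.0, -12.5, -19.0], [7.3, 5.7, -14.3], [12.7, 15.0, 6.2]]
barrel 979 [[-7.2, -4.7, -15.7], [2.4, 0.1, -14.3], [11.0, 4.8, -11.3]]
scene panel 206 [[-71.0, -3.6, 1.9], [47.7, -1.2, 5.1], [74.5, 2.9, 10.2]]
  line y at x=0: -1.3 slope deg 0.26
```

View pics/w7.png

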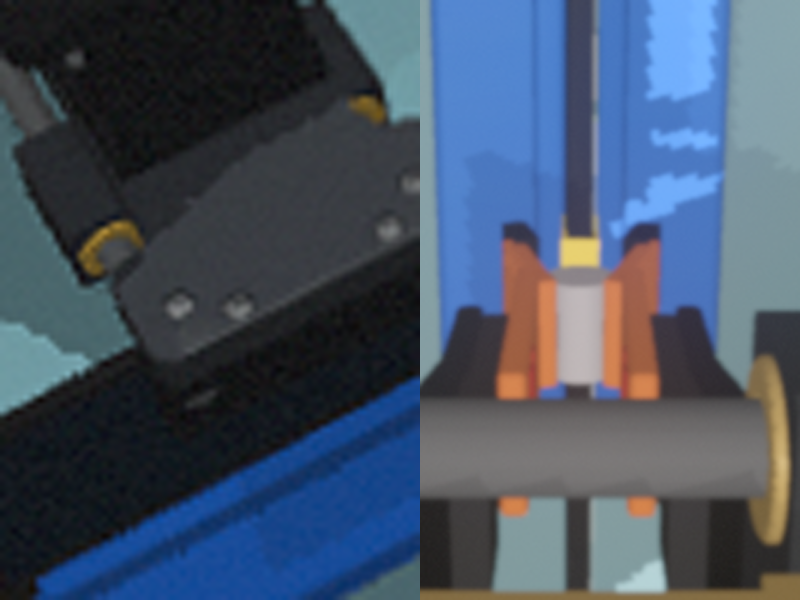

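Jaws straddle the panel at the mark with no contact force. Handing in.

```bash
python3 -c "
from station import *
print(finish_job()); s=sense(); print(s['time_s'],s['gripper_width'])"
```

```text
the job is handed in; nothing more can be done
None
the job is handed in; nothing more can be done
```

The orange clip is off the rail and held gaping over the panel's top edge at the yellow mark, still gripped. I handed the job in at about 13 s; it gave no verdict.

**Last checks:**
- **Grip:** the fingers are 21.6 mm apart, which is the fully pinched stop, so the clip is open all the way.
- **Across the panel:** the panel lies midway between the jaws, to within about 0.5 mm.
- **Along the edge:** the clip is within about 1 mm of the mark's centre.
- **Height:** the tips are about 16–17 mm below the edge, and the barrel clears it by about 5 mm. The tip depth is worked out from the clip's dimensions and earlier depth readings, because the gripper hid the tips in the last picture.
- **Contact:** the wrist force was under 1 N, so nothing was touching. I did not re-measure the spray can, screwdriver and tray, but every move stayed well clear of them.

**What disagreed or went wrong:**
- **First pinch missed:** both cameras showed the fingertips about 25 mm behind the reported TCP, not 11 mm ahead of it as described. The gripper closed just above the clip; I lifted, opened and went about 36 mm deeper, and the second pinch held.
- **Push during the pinch:** while closing, the wrist briefly read about 13 N upward and the arm rose about 4 mm. It cleared on lifting.

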